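# Roll the feeding bottle into its V-rest

## Robot

A 7-joint arm with a two-finger parallel gripper is mounted at the origin on the work surface. World frame = base frame: x ahead of the robot, y to its left, z up, the work surface at z = 0. Lengths are in m, angles in rad, forces in N, time in s.
With the tool pointing down it reaches from about 0.4 to 0.85 m from the base axis. Payload 4.5 kg.
Tool frame: the origin (TCP) lies on the centre line of the jaws, within the pads' length; the fingertips stand 8 mm ahead of it and the grasp point (between the pads) lies 11 mm behind it; z points along the fingers, x is the direction in which the jaws open and shut, and the axes are right-handed (so a half turn about z gives the same grasp; the last joint's range is limited). The gripper opens to 88 mm and grips with 3 to 60 N. Pads are 18 mm wide; open, the fingers measure 123 mm over their backs; the gripper's body (75 mm by 187 mm) begins 45 mm behind the grasp point.
Start: joints at [-1.213, 0.689, -0.195, 1.565, 0.157, 0.902, -0.215], TCP at [0.199, 0.593, 0.247] pointing down, gripper open.
Joint ranges: [-3.01, 3.01], [-0.46, 2.08], [-1.47, 1.51], [0.13, 2.56], [-1, 4.14], [0.04, 2.09], [-2.66, 2.66]. Speed limits (rad/s): [2.57, 2.57, 3.14, 3.14, 3.14, 3.14, 3.14].

## Interface

Orientations are given as a unit quaternion [x, y, z, w].
In Python, from plant import r gives the robot as it stands.
- The arm moves only by the shell command python3 -m pendant 'ROWS' [FORCE]. ROWS is JSON, a list of rows, each a list of 3 entries, a list of its own where there are three numbers: the turn, a rotation vector about the tool's x, y, z in rad, then the shift along the tool's x, y, z in m, then the opening, from 0 (shut) to 1 (fully open). In form: [[[wx, wy, wz], [tx, ty, tz], claw], ...]. A call has 1 to 10 rows; each row is the pose to reach, as a shift and turn from the pose commanded when the call began, along the tool's axes at that moment; what a row does not reach only later rows make up. A row lasts 1/10 s, in which the tool goes at most 50 mm and 8.59 degrees, less where a joint would pass 70% of its speed; a pose out of reach is approached as far as the arm can. A call with a gripper value outside its range is refused whole. The fingers move at their own pace and stop on an object; FORCE is the grip in N (left out, the last holds). Time passes only in rows, so rows that repeat a pose let the fingers close. It gives the time, the measured TCP pose, the force and the opening at its end, in the units of the state.
- r.get_state(): the state, without advancing time (a new reading comes with each control period).
- r.snapshot(name): name is "scene" or "top"; returns a dict with "image" (384x512x3 uint8, red, green, blue), "mtx" (3x3 intrinsics, pixels), "dist" ([k1, k2, p1, p2, k3] as OpenCV has them; the pictures are not rectified), "R" (3x3) and "t" (3): a world point X has camera coordinates R X + t. Camera axes: x right, y down, z forward; pixel columns grow to the right and rows downward; lengths in m; the calibration is good to about 2 mm. A picture is of the moment at which its call begins. There is no depth.
- r.finish_job(): hands the job in, once; it reports no verdict.
The state is a dict: "clock": time; "q": joint angles; "qd": joint speeds; "joint_torque": joint torques, N m; "tool_pos": TCP position; "eef_rot": TCP orientation; "contact_force": force on the tool from outside, world axes, zero at the start; "moment": the same for the moment, N m; "opening": opening from 0.0 (shut) to 1.0 (fully open).
Only numpy, scipy, OpenCV 4.12 (cv2) and the standard library are available. Lean on these libraries where they do the work, as an engineer would, in place of code of your own. Each camera call takes 0.05 s, during which the arm holds its last target. There are 200 camera calls.

## Task

The glass feeding bottle is lying loose on the tiled shelf: push it by its side so that it rolls across the tiles, up the low ramp of the light blue V-shaped rest and settles in the V, with its barrel fully between the two ends of the rest. Do not pick it up or slide it there, do not knock it over the rest's high back, and leave the bowl, the mug and the jar where they stand. Finish with the hand clear of everything.

Things in the scene. Friction and masses are not known exactly. Their poses are not given: they have to be found in the camera images.
- bottle: Glass feeding bottle on its side, about 160 g. Barrel 56 mm across, 110 mm long, slippery, rolls very easily at right angles to its axis, even ahead of a push and back down the ramp. At the -x end a narrower neck and lime cap (52 mm long) touch nothing. Origin: middle of the barrel's axis, 28 mm up at the start. Own x: axis, neck to bottom; own z: up at the start, turns as it rolls.
- rest: Light blue plastic V-rest fixed to the tiles, 190 mm long along its own x; the V runs along x, open at both ends. Origin: on the tiles under the V's bottom, mid-length; z up. The bottle lies 120 to 180 mm off on its +y side, axis within 0.12 rad of x, and must roll towards the rest's -y.
- lip (a point): Top of the ramp, 13.5 mm above the tiles, mid-length, at y = +20 mm of the rest; axes as the rest. The 20 degree ramp starts on the tiles at y = +57 mm; past the lip the V falls at 30 degrees to 2 mm high at y = 0, then rises at 30 degrees to the back, 28 mm high at y = -45 mm.
- seat (a point): Where the middle of the barrel's axis lies when the bottle sits home and centred: above the rest's origin, 34 mm over the tiles; axes as the rest. Once past the lip the bottle drops in by itself.
- bowl: White plastic bowl, 116 mm across the rim and 48 mm high, loose. Leave it alone. Origin: centre of its underside.
- mug: Blue ceramic mug, 76 mm across and 85 mm high, with a handle, loose. Leave it alone. Origin: centre of its underside.
- jar: Amber glass jar with a wooden lid, 64 mm across and 75 mm high, loose. Leave it alone. Origin: centre of its underside.
Things that resemble listed ones, but are neither listed nor needed, are in the scene too. Of the things like the rest, leave any that is green, pink or yellow; of the rest the smaller one is meant.

How it is judged:
On the way:
1. the bottle rolls on the tiles: it has turned at least a sixth of a turn about its axis before it reaches the rest (angle between bottle's own z axis and vertical above 1 rad and y of bottle in the frame of rest above 0.05 m and z of bottle in the frame of rest below 0.036 m).
At the end, for the whole second after the job is handed in: The bottle lies still in the V of the rest: its axis within 4 mm of the V's middle plane and 31 to 38 mm above the tiles, parallel to the V within 0.08 rad, its weight on the rest, the middle of the barrel within 40 mm of the middle of the rest (so that the 110 mm barrel is within the 190 mm rest) (y of bottle in the frame of rest between -0.004 and 0.004 m and x of bottle in the frame of rest between -0.04 and 0.04 m and z of bottle in the frame of rest between 0.031 and 0.038 m and angle between the x axis of bottle and the x axis of rest, either way round below 0.08 rad and contact force between bottle and rest above 0.3 N and linear speed of bottle below 0.01 m/s and angular speed of bottle below 0.3 rad/s); the robot touches nothing.
It fails at once if the bottle is lifted off the tiles or carried (axis higher than 42 mm before the rest, or higher than 62 mm anywhere) ((y of bottle in the frame of rest above 0.07 m and height (world z) of bottle above 0.042 m) or height (world z) of bottle above 0.062 m).
It fails at once if the bottle goes over the high back of the rest (y of bottle in the frame of rest below -0.045 m).
It fails at once if the bowl, the mug or the jar is moved by more than 15 mm (distance of any of bowl, mug, jar from where it was at the start of the episode above 0.015 m).
It also fails if it takes over 40 s, if anything falls off the work surface, if the arm or the gripper's body presses on something with over 40 N, if the wrist force passes 120 N, or if a joint passes its speed limit or range.

## Working session

There is one attempt and no reset: what is moved stays moved. The work goes in short steps, Python scripts to look and compute and a shell command to move; the robot and the scene stay as the last step left them, time stands still between calls to the robot, and variables do not carry over. Pictures are saved under pics/ and viewed, about 8 in all and at most 12, crops included, and the job is handed in when it is done.

```bash
mkdir -p pics; ls; cat > h.py <<'E'
import numpy as np, cv2
from plant import r
def ray(s,px):
    u=cv2.undistortPoints(np.array([[px]],float),np.array(s["mtx"]),np.array(s["dist"])).ravel()
    R=np.array(s["R"]);t=np.array(s["t"]); return -R.T@t, R.T@np.array([u[0],u[1],1])
def onz(s,px,z):
    c,d=ray(s,px); return c+d*(z-c[2])/d[2]
def proj(s,X):
    R=np.array(s["R"]); return cv2.projectPoints(np.array(X,float).reshape(-1,3),cv2.Rodrigues(R)[0],np.array(s["t"],float),np.array(s["mtx"]),np.array(s["dist"]))[0].reshape(-1,2)
E
python3 - <<'E'
from h import *
for n in("scene","top"):
    s=r.snapshot(n); cv2.imwrite(f"pics/{n}0.png",s["image"][:,:,::-1]); R=np.array(s["R"]);print(n,-R.T@np.array(s["t"]),R.round(2).tolist())
st=r.get_state(); print(st)
E
```

```text
pics
scene [1.02240713 0.34611808 0.79029456] [[-0.61, 0.79, -0.0], [0.61, 0.47, -0.64], [-0.51, -0.39, -0.77]]
top [0.33037769 0.00388203 1.35394774] [[0.03, -1.0, 0.01], [-0.99, -0.03, -0.15], [0.15, -0.01, -0.99]]
{'clock': 0.1, 'q': array([-1.213182  ,  0.68985154, -0.19451069,  1.56624467,  0.15727737,
        0.90248901, -0.21510288]), 'qd': array([ 0.00075515, -0.0038369 , -0.00124966, -0.00170013,  0.00057604,
       -0.00204384,  0.00059379]), 'joint_torque': array([-2.06900295e-03, -5.28499997e+01, -1.27182785e+00, -1.53835952e+01,
       -5.27298474e-02,  1.94143780e-03,  4.11603594e-05]), 'tool_pos': array([0.1987299 , 0.59198126, 0.24601905]), 'eef_rot': array([ 8.11829457e-01,  5.83894072e-01, -6.18100430e-04,  5.12028646e-04]), 'contact_force': array([-0.84006288, -0.51516869,  0.37358884]), 'moment': array([ 0.0085605 ,  0.03215604, -0.03067497]), 'opening': 0.9991209416049541}
```

View pics/scene0.png

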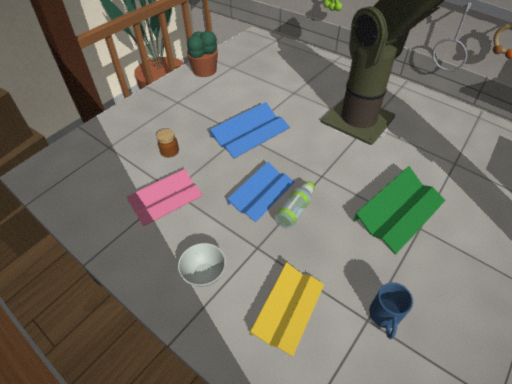

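View pics/top0.png

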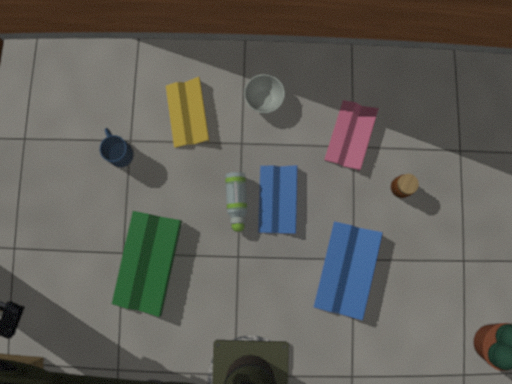

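The smaller blue rest is at top px (278,200). The larger blue one at (348,270), green (147,263), pink (351,135) and yellow (187,113) are decoys. The bottle is at (236,202) with its cap at the bottom, towards the robot. The gripper is at far left (10,320). Next I measure, with one close crop.

```bash
python3 - <<'E'
from h import *
s=r.snapshot("top"); im=s["image"]; hsv=cv2.cvtColor(im,cv2.COLOR_RGB2HSV)
m=cv2.inRange(hsv,(103,110,60),(120,255,255))
cs=cv2.findContours(m,cv2.RETR_EXTERNAL,cv2.CHAIN_APPROX_NONE)[0]
for c in cs:
    if cv2.contourArea(c)<150: continue
    b=cv2.boxPoints(cv2.minAreaRect(c)); print("blue",cv2.contourArea(c),b.round(1).tolist())
    for z in(0,.014,.028): print(z,[onz(s,p,z)[:2].round(3).tolist() for p in b])
g=cv2.inRange(hsv[160:240,215:258],(30,60,60),(75,255,255))
n,l,stt,ce=cv2.connectedComponentsWithStats(g)
for i in range(1,n):
    if stt[i,4]>5: p=ce[i]+[215,160]; print("lime",stt[i],p, onz(s,p,.05).round(4), onz(s,p,.028).round(4))
c=im[150:250,205:310]; cv2.imwrite("pics/crop1.png",cv2.resize(c[:,:,::-1],None,fx=6,fy=6,interpolation=cv2.INTER_CUBIC)[:600])
E
```

```text
blue 4240.0 [[313.3999938964844, 307.8999938964844], [334.0, 221.1999969482422], [382.70001220703125, 232.8000030517578], [362.0, 319.5]]
0 [[0.195, -0.172], [0.437, -0.227], [0.407, -0.367], [0.165, -0.309]]
0.014 [[0.196, -0.17], [0.436, -0.225], [0.407, -0.363], [0.167, -0.305]]
0.028 [[0.198, -0.168], [0.435, -0.222], [0.406, -0.359], [0.168, -0.302]]
blue 2283.5 [[258.79998779296875, 231.8000030517578], [260.5, 165.10000610351562], [296.70001220703125, 166.0], [295.0, 232.6999969482422]]
0 [[0.402, -0.016], [0.592, -0.015], [0.592, -0.119], [0.402, -0.117]]
0.014 [[0.401, -0.015], [0.589, -0.015], [0.59, -0.118], [0.401, -0.116]]
0.028 [[0.4, -0.015], [0.586, -0.015], [0.587, -0.117], [0.4, -0.115]]
lime [ 10  16  21   7 105] [234.7047619  179.05714286] [0.5413 0.0548 0.05  ] [0.5449 0.0557 0.028 ]
lime [ 11  42  21   7 103] [236.24271845 205.04854369] [0.47   0.0483 0.05  ] [0.4723 0.049  0.028 ]
lime [16 63 14  9 99] [237.61616162 226.63636364] [0.4115 0.0427 0.05  ] [0.4128 0.0433 0.028 ]
```

View pics/crop1.png

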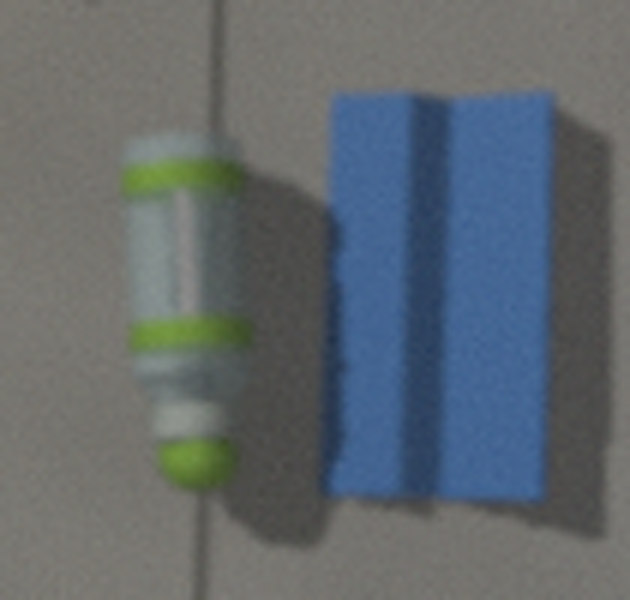

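Crop: the bottle's barrel lies at about (186,250) with its neck at the bottom, tilted ~0.09 rad. The small rest spans (325–553, 93–497), with the ramp on its left (facing the bottle) and the dark strip being the inner slope past the lip. So I have the right rest, at about (0.497,-0.072) with yaw ≈0. The bottle is at about (0.508,0.0525).

Plan: half-open jaws in line with the bottle's axis, so both fingers push its side.

```bash
cat >> h.py <<'E'
from scipy.spatial.transform import Rotation as Ro
def move(p,hd):
    st=r.get_state(); A=Ro.from_quat(st["eef_rot"]); B=Ro.from_euler('z',hd)*Ro.from_euler('x',np.pi)
    d=A.inv().apply(np.array(p)-st["tool_pos"]); w=(A.inv()*B).as_rotvec()
    print("turn",w.round(4).tolist(),"shift",d.round(4).tolist())
E
python3 -c "
from h import *
move([.502,.122,.16],.094)"
```

```text
turn [0.0009, 0.0012, 1.1531] shift [-0.3491, 0.437, 0.0866]
```

```bash
python3 -m pendant '[[[0,0,0.12],[-0.03,0.036,0.007],0.6],[[0,0,0.24],[-0.06,0.073,0.014],0.6],[[0,0,0.36],[-0.09,0.11,0.021],0.6],[[0,0,0.48],[-0.12,0.147,0.028],0.6],[[0,0,0.60],[-0.15,0.184,0.035],0.6],[[0,0,0.72],[-0.18,0.22,0.042],0.6],[[0,0,0.84],[-0.21,0.257,0.05],0.6],[[0,0,0.96],[-0.24,0.294,0.058],0.6],[[0,0,1.05],[-0.27,0.331,0.066],0.6],[[0.001,0.001,1.153],[-0.3,0.368,0.074],0.6]]' 10; python3 -c "
from h import *
move([.502,.122,.16],.094)"
```

```text
clock: 1.15
tool_pos: [0.453, 0.1896, 0.1724]
eef_rot: [0.999, 0.045, 0.0, -0.001]
contact_force: [0.4, 0.7, -0.1]
opening: 0.601
turn [-0.0016, -0.0004, -0.0034] shift [0.0427, 0.0717, 0.0123]
```

```bash
python3 -m pendant '[[[0,0,0],[0.021,0.036,0.006],0.6],[[0,0,0],[0.043,0.072,0.012],0.6],[[0,0,0],[0.043,0.072,0.012],0.6],[[0,0,0],[0.043,0.072,0.042],0.6],[[0,0,0],[0.043,0.072,0.075],0.6],[[0,0,0],[0.043,0.072,0.105],0.6],[[0,0,0],[0.043,0.072,0.128],0.6],[[0,0,0],[0.043,0.072,0.138],0.6],[[0,0,0],[0.043,0.072,0.138],0.6],[[0,0,0],[0.043,0.072,0.138],0.6]]'; python3 - <<'E'
from h import *
s=r.snapshot("scene"); c=s["image"][130:270,200:400]; cv2.imwrite("pics/c2.png",cv2.resize(c[:,:,::-1],None,fx=4,fy=4))
move([.512,-.035,.033],0.0); move([.502,.100,.033],.094)
E
```

```text
clock: 2.15
tool_pos: [0.5022, 0.124, 0.0353]
eef_rot: [0.999, 0.047, 0.001, -0.001]
contact_force: [-0.6, -1.1, -0.5]
opening: 0.602
turn [-0.0018, -0.0018, 0.0942] shift [-0.0055, 0.1592, 0.0024]
turn [-0.0017, -0.0019, 0.0002] shift [-0.0027, 0.0238, 0.0026]
```

View pics/c2.png

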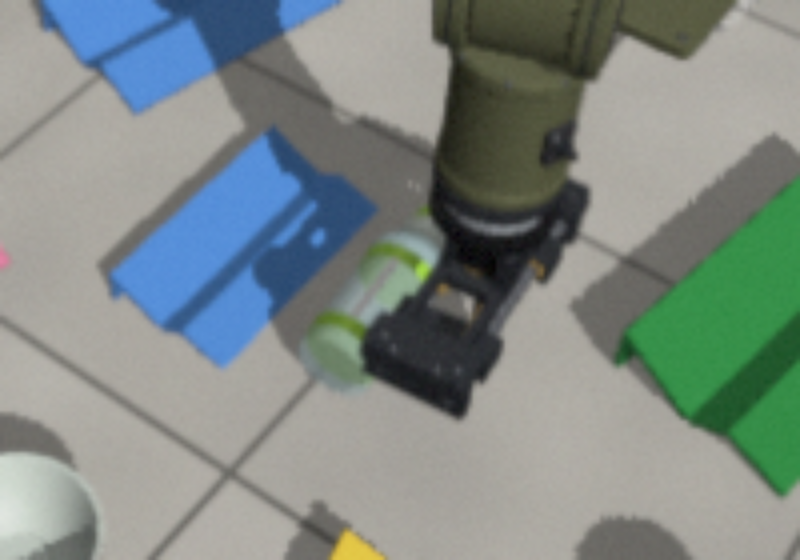

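The fingers are down behind the bottle, clear of it (its bands at (395,255) and (345,325)). Pushing slowly, and straightening the pusher as it goes.

```bash
python3 -m pendant '[[[0,0,0],[-0.002,0.01,0.002],0.6],[[0,0,0],[-0.002,0.02,0.002],0.6],[[0,0,0],[-0.002,0.026,0.002],0.6],[[0,0,0],[-0.002,0.03,0.002],0.6],[[0,0,0],[-0.002,0.034,0.002],0.6],[[0,0,0.01],[-0.002,0.038,0.002],0.6],[[0,0,0.02],[-0.002,0.042,0.002],0.6],[[0,0,0.03],[-0.002,0.046,0.002],0.6],[[0,0,0.04],[-0.002,0.05,0.002],0.6],[[0,0,0.05],[-0.002,0.054,0.002],0.6]]'; python3 - <<'E'
from h import *
s=r.snapshot("scene"); c=s["image"][130:270,200:400]; cv2.imwrite("pics/c3.png",cv2.resize(c[:,:,::-1],None,fx=4,fy=4))
move([.512,-.035,.033],0.0)
E
```

```text
clock: 3.2
tool_pos: [0.505, 0.0694, 0.0325]
eef_rot: [1.0, 0.022, 0.0, -0.001]
contact_force: [-0.4, 0.6, -0.3]
opening: 0.602
turn [-0.0006, -0.0002, 0.0418] shift [0.0026, 0.1036, -0.0005]
```

View pics/c3.png

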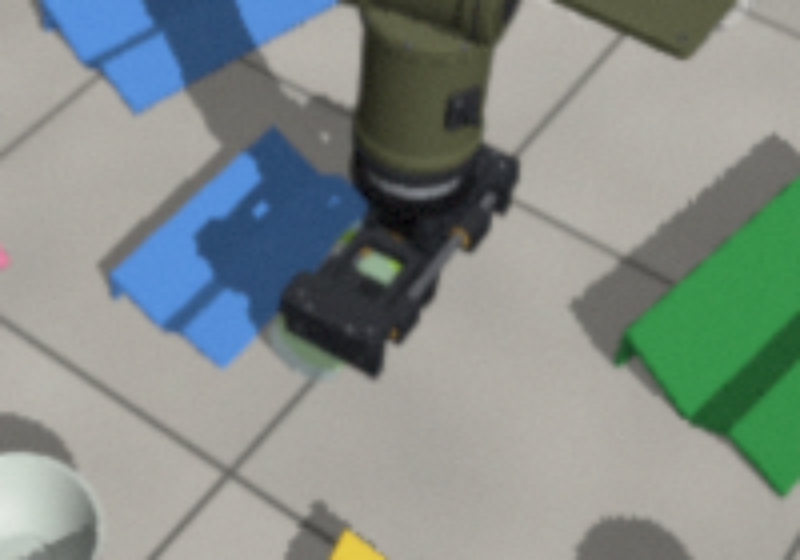

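The bottle is still ahead of the fingers (visible at (310,350) and between the fingers). Continuing.

```bash
python3 -m pendant '[[[0,0,0.01],[0,0.004,0],0.6],[[0,0,0.02],[0,0.008,0],0.6],[[0,0,0.03],[0,0.012,0],0.6],[[0,0,0.04],[0,0.016,0],0.6],[[0,0,0.042],[0,0.02,0],0.6],[[0,0,0.042],[0,0.024,0],0.6],[[0,0,0.042],[0,0.028,0],0.6],[[0,0,0.042],[0,0.032,0],0.6],[[0,0,0.042],[0,0.036,0],0.6],[[0,0,0.042],[0,0.04,0],0.6]]'; python3 - <<'E'
from h import *
s=r.snapshot("top"); c=s["image"][150:250,205:310]; cv2.imwrite("pics/c4.png",cv2.resize(c[:,:,::-1],None,fx=5.5,fy=5.5,interpolation=cv2.INTER_CUBIC))
move([.505,-.028,.036],0.0)
E
```

```text
clock: 4.25
tool_pos: [0.5068, 0.0298, 0.0325]
eef_rot: [1.0, 0.001, 0.0, -0.001]
contact_force: [1.3, 1.1, 1.6]
opening: 0.597
turn [-0.0013, -0.0005, 0.0014] shift [-0.0019, 0.0569, -0.0035]
```

View pics/c4.png

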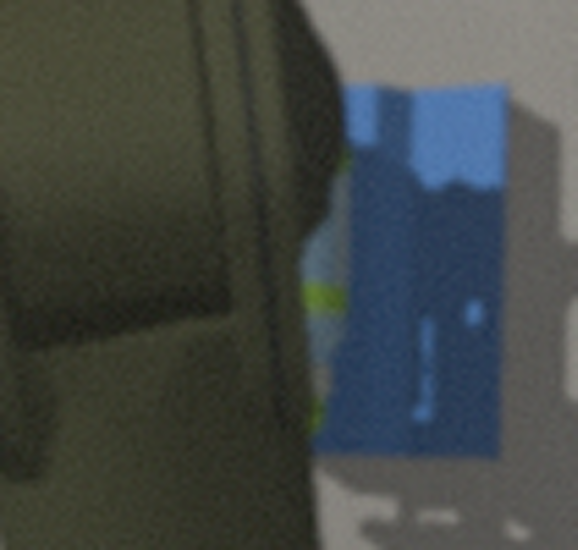

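Bottle at the ramp foot (right edge at px (345,300)), parallel to the rest. Now up the ramp.

```bash
python3 -m pendant '[[[0,0,0],[0,0.004,0],0.6],[[0,0,0],[0,0.008,-0.001],0.6],[[0,0,0],[0,0.012,-0.001],0.6],[[0,0,0],[0,0.016,-0.002],0.6],[[0,0,0],[0,0.02,-0.002],0.6],[[0,0,0],[0,0.024,-0.003],0.6],[[0,0,0],[0,0.028,-0.003],0.6],[[0,0,0],[0,0.032,-0.003],0.6],[[0,0,0],[0,0.036,-0.003],0.6],[[0,0,0],[0,0.04,-0.003],0.6]]'; python3 - <<'E'
from h import *
s=r.snapshot("scene"); c=s["image"][130:270,200:400]; cv2.imwrite("pics/c5.png",cv2.resize(c[:,:,::-1],None,fx=4,fy=4))
move([.505,-.027,.036],0.0)
E
```

```text
clock: 5.3
tool_pos: [0.5066, -0.0113, 0.0353]
eef_rot: [1.0, 0.001, -0.0, -0.0]
contact_force: [0.5, -1.1, 0.2]
opening: 0.598
turn [0.0002, 0.0003, 0.0002] shift [-0.0016, 0.0147, -0.0006]
```

View pics/c5.png

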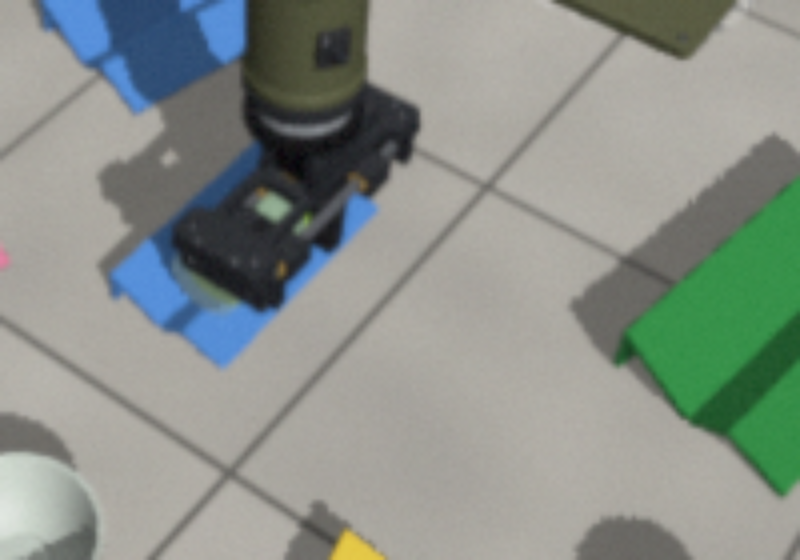

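Bottle is on the rest near the lip (end at (215,290)). I'll do the last 13 mm, pause, then back away.

```bash
python3 -m pendant '[[[0,0,0],[0,0.004,0],0.6],[[0,0,0],[0,0.007,0],0.6],[[0,0,0],[0,0.01,0],0.6],[[0,0,0],[0,0.013,0],0.6],[[0,0,0],[0,0.013,0],0.6],[[0,0,0],[0,0.013,0],0.6],[[0,0,0],[0,0.013,0],0.6],[[0,0,0],[0,0.013,0],0.6],[[0,0,0],[0,0.013,0],0.6],[[0,0,0],[0,0.013,0],0.6]]'; python3 - <<'E'
from h import *
s=r.snapshot("scene"); c=s["image"][150:250,200:330]; cv2.imwrite("pics/c6.png",cv2.resize(c[:,:,::-1],None,fx=6,fy=6))
E
```

```text
clock: 6.35
tool_pos: [0.5068, -0.0232, 0.0354]
eef_rot: [1.0, 0.001, 0.0, -0.001]
contact_force: [-0.3, 0.7, -0.1]
opening: 0.596
```

View pics/c6.png

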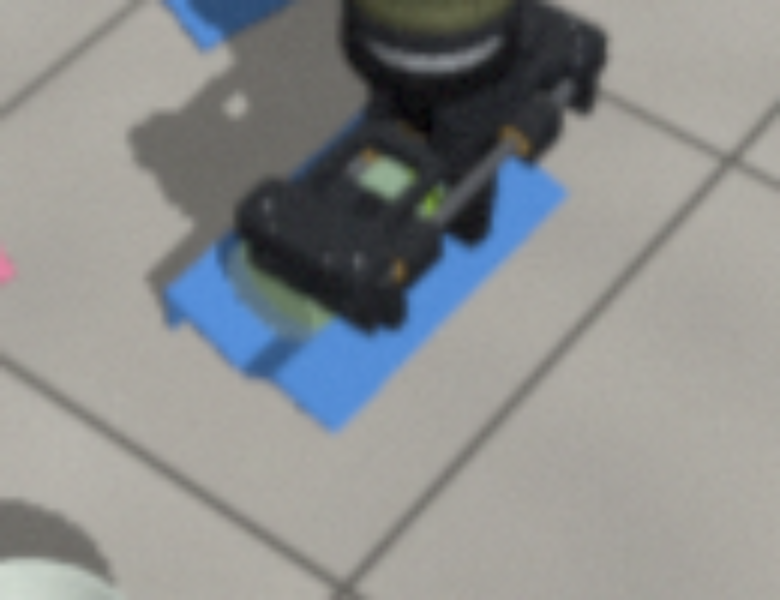

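The bottle's end, at (275,300), is over the V's strip. The finger front is at +40 mm in the rest's frame, so the axis should be at ≤ +12 mm, past the lip. Retreating slowly first.

```bash
python3 -m pendant '[[[0,0,0],[0,-0.005,0],0.6],[[0,0,0],[0,-0.01,0],0.6],[[0,0,0],[0,-0.015,0],0.6],[[0,0,0],[0,-0.03,0],0.6],[[0,0,0],[0,-0.05,0],0.6],[[0,0,0],[0,-0.08,0],0.6],[[0,0,0],[0,-0.11,-0.02],0.6],[[0,0,0],[0,-0.14,-0.06],0.6],[[0,0,0],[0,-0.18,-0.1],0.6],[[0,0,0],[0,-0.22,-0.13],0.6]]'; python3 -m pendant '[[[0,0,0],[0,-0.05,-0.02],0.6],[[0,0,0],[0,-0.1,-0.04],0.6],[[0,0,0],[0,-0.15,-0.05],0.6],[[0,0,0],[0,-0.2,-0.05],0.6],[[0,0,0],[0,-0.25,-0.05],0.6],[[0,0,0],[0,-0.25,-0.05],0.6]]'; python3 - <<'E'
from h import *
s2=r.snapshot("scene")
s=r.snapshot("top"); im=s["image"]; c=im[150:250,205:310]
a=cv2.resize(c[:,:,::-1],(380,362),interpolation=cv2.INTER_CUBIC); b=cv2.resize(s2["image"][150:250,210:315][:,:,::-1],(380,362),interpolation=cv2.INTER_CUBIC)
cv2.imwrite("pics/c7.png",np.hstack([a,b]))
hsv=cv2.cvtColor(im,cv2.COLOR_RGB2HSV); g=cv2.inRange(hsv[150:250,205:310],(30,60,60),(75,255,255))
n,l,stt,ce=cv2.connectedComponentsWithStats(g)
for i in range(1,n):
    if stt[i,4]>5: p=ce[i]+[205,150]; print("lime",stt[i],p, onz(s,p,.05).round(4), onz(s,p,.034).round(4))
print("seat px",proj(s,[[.497,-.072,.034],[.497,-.052,.041]]))
E
```

```text
clock: 7.4
tool_pos: [0.5061, 0.1926, 0.1635]
eef_rot: [1.0, 0.001, 0.0, -0.001]
contact_force: [0.9, 0.0, -0.7]
opening: 0.601
clock: 8.0
tool_pos: [0.5018, 0.4505, 0.2117]
eef_rot: [1.0, 0.006, -0.001, -0.004]
contact_force: [-0.4, 0.3, -0.4]
opening: 0.598
lime [66 25 20  6 98] [279.96938776 177.85714286] [ 0.5482 -0.069   0.05  ] [ 0.5509 -0.0699  0.034 ]
lime [65 51 20  6 97] [279.50515464 204.01030928] [ 0.4761 -0.0692  0.05  ] [ 0.4779 -0.0701  0.034 ]
lime [68 72 13  9 93] [278.66666667 225.39784946] [ 0.4179 -0.0681  0.05  ] [ 0.4189 -0.069   0.034 ]
seat px [[280.33314789 197.13810014]
 [273.20739773 196.62028627]]
```

View pics/c7.png

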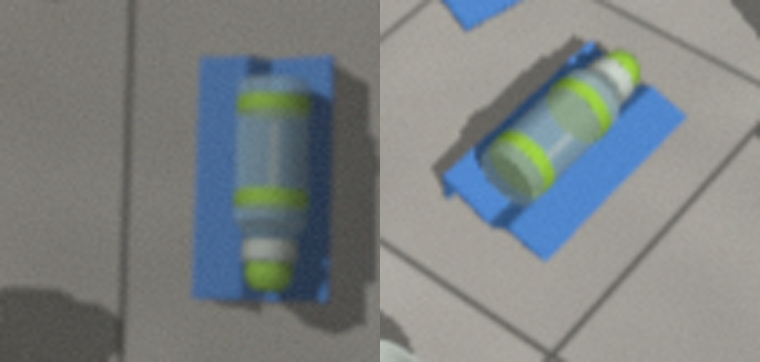

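The bottle sits in the V, with both bands level with the seat pixel. Next, a stillness check after about 1 s, and a check of the bystanders.

```bash
python3 -m pendant '[[[0,0,0],[0,0,0],0.6],[[0,0,0],[0,0,0],0.6],[[0,0,0],[0,0,0],0.6],[[0,0,0],[0,0,0],0.6],[[0,0,0],[0,0,0],0.6],[[0,0,0],[0,0,0],0.6],[[0,0,0],[0,0,0],0.6],[[0,0,0],[0,0,0],0.6],[[0,0,0],[0,0,0],0.6],[[0,0,0],[0,0,0],0.6]]'; python3 - <<'E'
from h import *
s=r.snapshot("top"); im=s["image"]
hsv=cv2.cvtColor(im,cv2.COLOR_RGB2HSV); g=cv2.inRange(hsv[150:250,205:310],(30,60,60),(75,255,255))
n,l,stt,ce=cv2.connectedComponentsWithStats(g)
print([(ce[i]+[205,150]).round(2).tolist() for i in range(1,n) if stt[i,4]>5])
a=cv2.imread("pics/top0.png")[:,:,::-1].astype(int); d=np.abs(a-im).mean(2)
for k,(x,y) in dict(bowl=(265,93),jar=(404,185),mug=(115,150)).items(): print(k,d[y-22:y+22,x-22:x+22].mean())
print(r.get_state()["contact_force"]); print(r.finish_job())
E
```

```text
clock: 9.1
tool_pos: [0.5058, 0.4414, 0.2121]
eef_rot: [1.0, 0.001, 0.0, -0.001]
contact_force: [0.3, 0.7, 0.1]
opening: 0.596
[[279.97, 177.93], [279.44, 204.03], [278.69, 225.38]]
bowl 4.116735537190083
jar 4.422520661157025
mug 3.858471074380165
[-0.28336143 -0.28527942 -0.29581848]
the job is handed in; nothing more can be done
None
```

I pushed the bottle by its side with the half-open fingers, across the tiles, up the ramp and over the lip of the smaller blue rest. It settled in the V and I handed the job in at about 9 s; no verdict was reported.

- **Position:** in the last top view the bottle's axis is about 2 mm from my estimate of the V's middle plane. That is inside the 4 mm allowed, but the calibration is itself only good to about 2 mm. The bottle is parallel to the V within about 0.01–0.02 rad, and the barrel's middle is about 12–17 mm from the rest's middle along x.
- **Stillness:** the lime bands and cap moved less than 0.1 px over the last second.
- **Other objects:** the areas around the bowl, mug and jar differ from the first picture by about 4 grey levels, which I take for image noise. They look unmoved.
- **Hand:** it stands clear, at y = 0.44 m and 0.21 m up, with no contact force above noise.
- **Not confirmed:** I did not measure the bottle's turn on the tiles. I infer rolling from about 60 mm of slow travel, roughly 2 rad if it rolled without slipping. I also did not measure its height in the V or the contact force on the rest.

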